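# Nest a tipped-over fume-hose cone loosely in its twin

### The arm

A 6-joint arm with a two-finger parallel gripper is mounted at the origin on the work surface. World frame = base frame: x ahead of the robot, y to its left, z up, the work surface at z = 0. Lengths are in m, angles in degrees, forces in N, time in s.
With the tool pointing down it reaches from about 0.325 to 1 m from the base axis. Payload 5.1 kg.
Tool frame: the origin (TCP) lies midway between the tips of the shut fingers; the grasp point (between the pads) lies 19 mm behind it; z points along the fingers, y is the line along which they close (so a half turn about z gives the same grasp; the last joint's range is limited). The gripper opens to 85 mm and grips with 20 to 120 N. Pads are 22 mm wide; open, the fingers measure 114 mm over their backs; the gripper's body (76 mm by 85 mm) begins 54 mm behind the grasp point. The pads swing forward as they close: fully open they stand 13 mm farther back than shut.
Start: joints at [-78.186, 7.093, 94.555, -0, 78.352, -4.733], TCP at [0.185, -0.623, 0.231] pointing down, gripper open.
Joint ranges: [-149.61, 149.61], [-58.7, 133.49], [1.44, 155.28], [-77.14, 257.14], [18.33, 153.61], [-166.67, 166.67]. Speed limits (degrees/s): [147.25, 147.25, 180, 180, 180, 180].

### API

Orientations are given as [roll, pitch, yaw] about the fixed x, y, z axes, in that order (R = Rz(yaw) Ry(pitch) Rx(roll)).
In Python, from workcell import manip gives the robot as it stands.
- The arm moves only by the shell command python3 -m inch 'ROWS' [FORCE]. ROWS is a JSON object of lists of equal length, an entry for each row: "rot": the turn, a rotation vector about the world's x, y, z as a fraction of full scale, a list of three; "xyz": the shift along the world's x, y, z as a fraction of full scale, a list of three; "hand": the closure, from -1 (fully open) to 1 (shut), so that 0 is half open. In form: {"rot": [[rx, ry, rz], ...], "xyz": [[tx, ty, tz], ...], "hand": [hand, ...]}. A call has 1 to 12 rows; each row is the pose to reach, as a shift and turn from the pose commanded when the call began; what a row does not reach only later rows make up. Full scale, the value 1, is 75 cm for a shift and 90 degrees for a turn. A row lasts 1/12 s, in which the tool goes at most 41.7 mm and 7.16 degrees, less where a joint would pass 70% of its speed; a pose out of reach is approached as far as the arm can. A call with a number of a shift or a turn outside -1 to 1 is refused whole. A call with a gripper value outside its range is refused whole. The fingers move at their own pace and stop on an object; FORCE is the grip in N (left out, the last holds). Time passes only in rows, so rows that repeat a pose let the fingers close. It gives the time, the measured TCP pose, the force, the opening and the grip force at its end, in the units of the state.
- manip.get_obs(): the state, without advancing time (a new reading comes with each control period).
- manip.get_image(name): name is "scene" or "top" or "wrist"; returns a dict with "color" (480x640x3 uint8, red, green, blue), "intrinsics" (3x3 intrinsics, pixels), "T" (4x4, takes a point from camera to world coordinates); the wrist camera has in their place "T_tool_cam" (4x4, takes a point from camera to tool coordinates, whose origin is the TCP and whose axes are the flange's). Camera axes: x right, y up, looking along -z (the intrinsics and any distortion apply to the point x, -y, -z); pixel columns grow to the right and rows downward; lengths in m; the calibration is good to about 2 mm. A picture is of the moment at which its call begins: read the wrist's pose just before it. There is no depth.
- manip.close_job(): hands the job in; it is judged then, once.
The state is a dict: "clock": time; "qpos": joint angles; "dq": joint speeds; "joint_torque": joint torques, N m; "tool_pos": TCP position; "eef_rot": TCP orientation; "wrist_force": force on the tool from outside, world axes, zero at the start; "ft_torque": the same for the moment, N m; "grip_width": finger opening in m; "finger_force": force on a finger pad.
Only numpy, scipy, OpenCV 4.12 (cv2) and the standard library are available. Lean on these libraries where they do the work, as an engineer would, in place of code of your own. Each camera call takes 0.05 s, during which the arm holds its last target. There are 200 camera calls.

### The job

One of the fume extractor's black hose cones has tipped over and lies on the bench. Stand it up on the bench on its narrow end and let go, then take it again by its wide rim from above and lower it gently, narrow end first, into the cone of the same size that stands in the metal tray. Let it sit there loosely under its own weight, without pressing or dropping it in, because these cones wedge and jam; leave the tray's other two cones and everything else on the bench where they are.

Things in the scene. Friction and masses are not known exactly. Their poses are not given: they have to be found in the camera images.
- cone: the tipped-over cone: a plain tapered sleeve of black plastic, open at both ends, 75 mm long, outer diameter 62 mm at the wide and 43.6 mm at the narrow end, wall 3 mm, sides 7 degrees to the axis, about 40 g, friction about 0.6. Origin: centre of its narrow end; z axis along the cone, narrow to wide end. It starts lying on its side on clear bare bench
- cone_rim (a point): centre of the tipped cone's wide end, 75 mm along its z from its origin. As it lies, the narrow end's centre is 22 mm and this 31 mm above the bench, the axis pointing to the robot's left (+y), up to 1.2 rad either way
- twin: its twin: the same cone (75 mm long, 62 and 43.6 mm, wall 3 mm, about 40 g), loose, standing mouth up on its narrow end on the tray's floor; same axes and origin. With the other resting in it loosely, that one's origin is 24 to 25.5 mm above this one's and its rim as far above this rim. It first touches all round there; pushed on, it wedges within 1 to 2 mm
- twin_rim (a point): centre of the twin's wide end (its mouth, 56 mm inside diameter), 75 mm above its origin, 78 mm above the bench. A cone let go squarely a few millimetres above its resting height slides down to it by itself
- big_cone: a larger cone of the same kind, 92 mm long, 78 mm at the wide and 55.4 mm at the narrow end, standing mouth up in the tray; origin at the centre of its narrow end; leave it
- small_cone: a smaller cone of the same kind, 58 mm long, 48 mm at the wide and 33.8 mm at the narrow end, standing mouth up in the tray; origin at the centre of its narrow end; leave it
- tray: a shallow aluminium tray fixed to the bench, 130 mm (its x) by 330 mm (its y), walls 14 mm high, floor 3 mm thick; origin under its centre. The three standing cones are in a row along its y, about 100 mm apart, in any order.
- circuit_board: a bare computer board lying on the bench, 150 x 170 mm, 28 mm high at its tallest part, origin under its centre; leave it
- multimeter: a dark hand-held multimeter lying on its back, 185 x 88 mm, 45 mm high with its dial, origin under its centre; leave it
- solder_reel: a reel of solder standing on its flange, 60 mm in diameter, 38 mm high, origin under its centre; leave it
- screwdriver: a screwdriver lying on the bench, 170 mm long along its x, origin under its middle; leave it
- tip_cleaner: a round black pot of brass curls for cleaning soldering tips, 80 mm in diameter, 42 mm high, origin under its centre; leave it
- relay_module: a small relay module, 28 x 36 mm, 21 mm high, lying on the bench, origin under its centre; leave it
There are look-alikes about, which are no part of the job. What is shaped like the cone but green is not meant.

How it is judged:
By the outcome, as a careful person would: the job done as asked, in the order asked, and still so for the second after the job is handed in, with the robot touching nothing.
It also fails if it takes over 54 s, if anything falls off the work surface, if the arm or the gripper's body presses on something with over 40 N, if the wrist force passes 120 N, or if a joint passes its speed limit or range.

## Working session

There is one attempt and no reset: what is moved stays moved. The work goes in short steps, Python scripts to look and compute and a shell command to move; the robot and the scene stay as the last step left them, time stands still between calls to the robot, and variables do not carry over. Pictures are saved under pics/ and viewed, at most 10 in all, crops included, and the job is handed in when it is done.

```bash
ls; mkdir -p pics; python3 - <<'E'
from workcell import manip
import cv2,numpy as np
o=manip.get_obs();print(o)
for n in("scene","top"):
    i=manip.get_image(n);cv2.imwrite(f"pics/{n}0.png",i["color"][:,:,::-1]);print(n,i["intrinsics"].tolist(),i["T"].round(4).tolist(),i.keys())
E
```

```text
pics
{'clock': 0.0, 'qpos': array([-7.81847775e+01,  7.13515688e+00,  9.46345359e+01, -6.99610130e-04,
        7.83506011e+01, -4.73208548e+00]), 'dq': array([-0.0497627 ,  0.12625991, -0.1016471 ,  0.01532085,  0.0511347 ,
        0.12853602]), 'joint_torque': array([-5.90655090e-04, -4.23613858e+01, -3.65452731e+01, -5.48432911e-05,
        7.01904282e-03,  1.62135615e-05]), 'tool_pos': array([ 0.18497429, -0.62248955,  0.23002956]), 'eef_rot': array([-1.79880060e+02, -9.24125949e-03,  1.65474403e+01]), 'wrist_force': array([-0.2949274 ,  0.12702135, -0.40873257]), 'ft_torque': array([ 0.0232629 , -0.00787698,  0.00219669]), 'finger_force': 0.0, 'grip_width': 0.08548588559666531}
scene [[554.777530948953, 0.0, 319.6697935630719], [0.0, 554.777530948953, 233.01941529214866], [0.0, 0.0, 1.0]] [[0.6713, -0.6383, 0.3768, 1.0166], [0.7412, 0.5767, -0.3436, -0.5019], [0.002, 0.5099, 0.8602, 1.2261], [0.0, 0.0, 0.0, 1.0]] dict_keys(['color', 'intrinsics', 'T'])
top [[502.7873953841296, 0.0, 317.1194521796621], [0.0, 502.7873953841296, 240.11992695008072], [0.0, 0.0, 1.0]] [[0.0169, 0.9938, -0.1096, 0.4128], [-0.9997, 0.0188, 0.0165, -0.0294], [0.0185, 0.1093, 0.9938, 1.1104], [0.0, 0.0, 0.0, 1.0]] dict_keys(['color', 'intrinsics', 'T'])
```

View pics/top0.png

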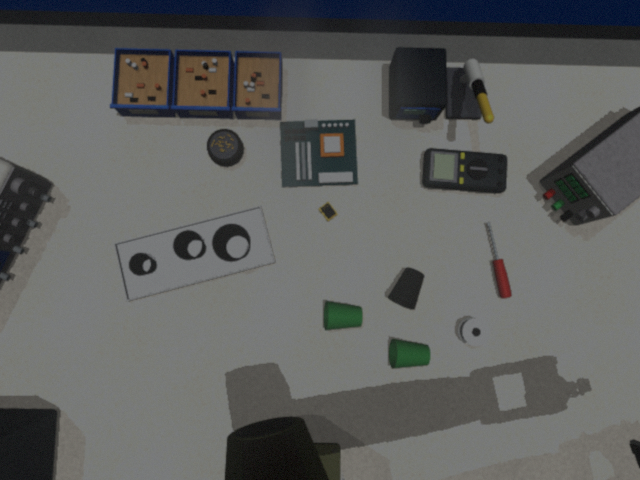

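View pics/scene0.png

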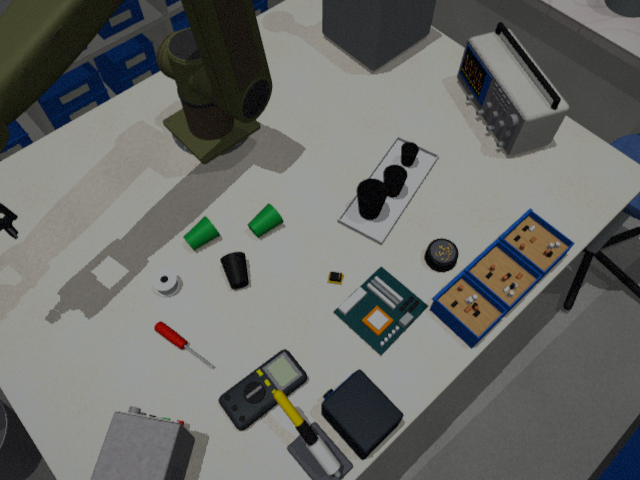

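The tipped cone is the black one at about (407,288) in the top view, wide end lower-left. The tray row is small (142,264), twin (190,245), big (232,242). Next I measure from both views.

```bash
cat > h.py <<'E'
import cv2,numpy as np
from scipy.spatial.transform import Rotation as Ro
from workcell import manip
def grab(n,save=None):
    if n=="wrist":
        o=manip.get_obs();i=manip.get_image(n)
        T=np.eye(4);T[:3,:3]=Ro.from_euler("xyz",o["eef_rot"],degrees=True).as_matrix();T[:3,3]=o["tool_pos"]
        i["T"]=T@i["T_tool_cam"]
    else: i=manip.get_image(n)
    if save: cv2.imwrite(f"pics/{save}.png",i["color"][:,:,::-1])
    return i
def ray(i,uv):
    K=i["intrinsics"];u=np.atleast_2d(np.asarray(uv,float))
    d=np.c_[(u[:,0]-K[0,2])/K[0,0],-(u[:,1]-K[1,2])/K[1,1],-np.ones(len(u))]
    return i["T"][:3,3],d@i["T"][:3,:3].T
def plane(i,uv,z):
    c,d=ray(i,uv);return c+d*((z-c[2])/d[:,2])[:,None]
def tri(pairs):
    A=np.zeros((3,3));b=np.zeros(3);P=[]
    for i,uv in pairs:
        c,d=ray(i,uv);d=d[0]/np.linalg.norm(d[0]);M=np.eye(3)-np.outer(d,d);A+=M;b+=M@c;P.append((M,c))
    x=np.linalg.solve(A,b);return x,[np.linalg.norm(M@(x-c)).round(4) for M,c in P]
def blobs(i,thr=60,lo=60,hi=20000,roi=None):
    g=i["color"].max(2);m=(g<thr).astype(np.uint8)
    if roi: k=np.zeros_like(m);x0,y0,x1,y1=roi;k[y0:y1,x0:x1]=1;m*=k
    cs=cv2.findContours(m,cv2.RETR_CCOMP,cv2.CHAIN_APPROX_NONE)[0]
    return [c[:,0] for c in cs if lo<cv2.contourArea(c)<hi]
E
python3 - <<'E'
from h import *
t=grab("top");s=grab("scene")
for n,i,roi in(("top",t,(370,250,440,320)),("toptray",t,(110,205,275,300)),("scene",s,(215,240,260,300)),("scenetray",s,(335,135,440,245))):
    for c in blobs(i,60,60,roi=roi):
        M=cv2.moments(c);q=cv2.approxPolyDP(c[:,None],5,True)[:,0]
        print(n,cv2.contourArea(c),(M['m10']/M['m00'],M['m01']/M['m00']),q.tolist(), plane(i,q,.03).round(3)[:,:2].tolist() if 'tray' not in n else plane(i,[cv2.minEnclosingCircle(c)[0]],.03).round(3))
big=[cv2.resize(t["color"][200:330,100:450],None,fx=2.2,fy=2.2,interpolation=2)[:,:,::-1],cv2.resize(s["color"][130:300,200:450],None,fx=1.8*1.711/1,fy=1.8*1.711,interpolation=2)[:, :, ::-1]]
big=[cv2.resize(b,(770,int(b.shape[0]*770/b.shape[1]))) for b in big]
im=np.vstack([big[0],big[1]]);im=cv2.resize(im,None,fx=600/im.shape[0],fy=600/im.shape[0]);cv2.imwrite("pics/c1.png",im);print(im.shape)
E
```

```text
top 847.0 (406.97815820543093, 288.15623770169225) [[406, 268], [388, 297], [413, 308], [423, 275]] [[0.475, -0.24], [0.412, -0.201], [0.39, -0.255], [0.461, -0.277]]
toptray 416.5 (141.78191276510603, 264.00240096038414) [[131, 258], [134, 273], [155, 268], [145, 254]] [[0.472 0.326 0.03 ]]
toptray 102.5 (146.40975609756097, 264.88455284552845) [[149, 258], [145, 272], [141, 265]] [[0.472 0.315 0.03 ]]
toptray 663.5 (188.84702336096458, 245.09143431298668) [[176, 237], [180, 257], [204, 252], [196, 233]] [[0.515 0.227 0.03 ]]
toptray 225.5 (194.33924611973393, 247.54767184035478) [[192, 239], [202, 241], [196, 257], [186, 250]] [[0.51  0.214 0.03 ]]
toptray 589.5 (226.53491659598527, 239.2273112807464) [[229, 224], [215, 233], [213, 247], [221, 258], [235, 260], [225, 250], [227, 240], [239, 234], [249, 244], [249, 238]] [[0.524 0.138 0.03 ]]
scene 700.0 (235.50642857142856, 269.48023809523806) [[240, 252], [221, 259], [232, 288], [248, 283]] [[0.402, -0.206], [0.386, -0.252], [0.466, -0.28], [0.481, -0.243]]
scenetray 1443.5 (379.46611245814563, 191.07689643228264) [[403, 168], [387, 167], [383, 183], [359, 184], [363, 217], [375, 218], [385, 197], [399, 193]] [[0.512 0.182 0.03 ]]
scenetray 293.0 (408.6023890784983, 153.40273037542661) [[405, 142], [401, 161], [409, 166], [418, 147]] [[0.468 0.324 0.03 ]]
(600, 570, 3)
```

View pics/c1.png

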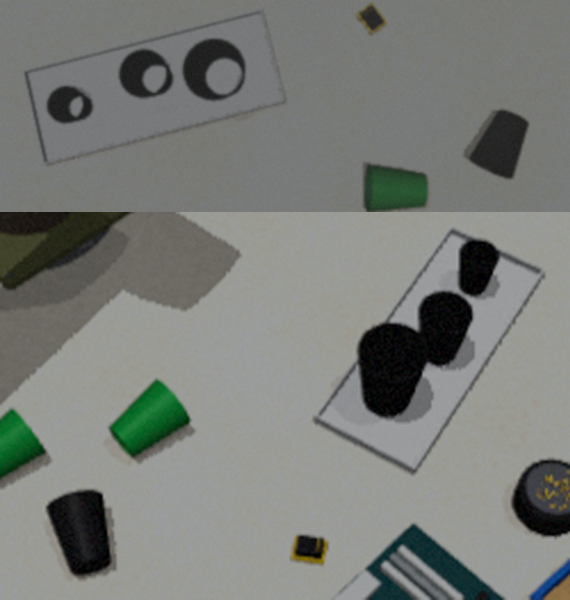

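The middle tray cone is the twin. The tipped cone lies near (0.435, -0.243), its axis pointing almost straight back at the robot. I move the wrist camera above it.

```bash
python3 -m inch '{"rot":[[0,0,-0.43],[0,0,-0.43],[0,0,-0.43],[0,0,-0.43],[0,0,-0.43],[0,0,-0.43],[0,0,-0.43],[0,0,-0.43],[0,0,-0.43],[0,0,-0.43],[0,0,-0.43],[0,0,-0.43]],"xyz":[[0.3,0.51,0.05],[0.3,0.51,0.05],[0.3,0.51,0.05],[0.3,0.51,0.05],[0.3,0.51,0.05],[0.3,0.51,0.05],[0.3,0.51,0.05],[0.3,0.51,0.05],[0.3,0.51,0.05],[0.3,0.51,0.05],[0.3,0.51,0.05],[0.3,0.51,0.05]],"hand":[-1,-1,-1,-1,-1,-1,-1,-1,-1,-1,-1,-1]}'
python3 - <<'E'
from h import *
w=grab("wrist","w1");print(w["T_tool_cam"].round(3).tolist(),w["intrinsics"].round(1).tolist());o=manip.get_obs();print(o["tool_pos"],o["eef_rot"],o["qpos"],o["dq"].round(1))
E
```

```text
clock: 1.2
tool_pos: [0.4121, -0.2366, 0.2696]
eef_rot: [-179.9, -0.1, -21.8]
wrist_force: [0.1, -1.2, -0.2]
grip_width: 0.0857
finger_force: 0.0
[[-0.002, 0.945, 0.328, 0.084], [1.0, 0.001, 0.001, 0.0], [0.001, 0.328, -0.945, -0.143], [0.0, 0.0, 0.0, 1.0]] [[398.8, 0.0, 324.9], [0.0, 398.8, 235.0], [0.0, 0.0, 1.0]]
[ 0.41113175 -0.23851633  0.26922744] [ 1.79991294e+02 -5.18122894e-02 -2.18742495e+01] [-3.65976862e+01 -1.70203695e+01  1.13475393e+02  4.77851074e-03
  8.34926524e+01  7.52760278e+01] [-3.5  0.8  0.1 -1.3 -0.3 -1. ]
```

View pics/w1.png

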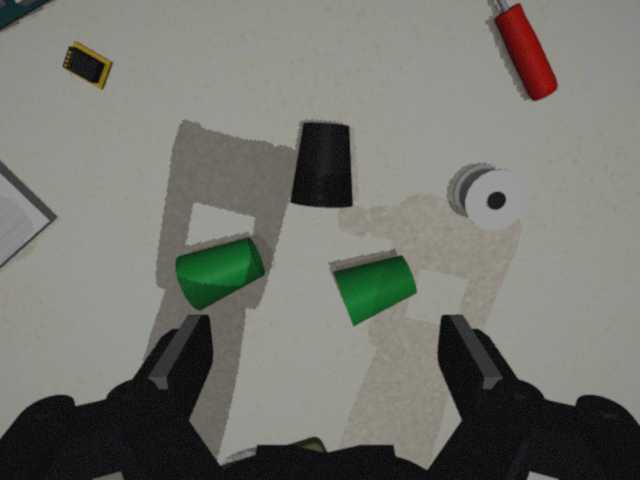

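The wrist view shows the cone at (290–353, 121–207), wide end toward the tool. The two green cones lie nearer the fingers, either side of it.

```bash
python3 - <<'E'
from h import *
w=grab("wrist");t=grab("top");s=grab("scene")
def quad(i,roi):
    c=max(blobs(i,70,60,roi=roi),key=cv2.contourArea)
    for e in np.arange(2,12,.5):
        q=cv2.approxPolyDP(c[:,None],e,True)[:,0]
        if len(q)==4:break
    # fit lines to sides, intersect for subpixel corners
    L=[]
    for k in range(4):
        a,b=q[k].astype(float),q[(k+1)%4].astype(float);d=(b-a);n=np.linalg.norm(d);d/=n
        r=c-a;al=r@d;pe=abs(r@np.array([-d[1],d[0]]))
        p=c[(al>.15*n)&(al<.85*n)&(pe<3)]
        L.append(cv2.fitLine(p.astype(np.float32),cv2.DIST_L2,0,.01,.01)[:,0])
    return np.array([ (lambda A,B:np.array(A[2:])+np.linalg.solve(np.c_[A[:2],-B[:2]],B[2:]-A[2:])[0]*np.array(A[:2]))(L[k-1],L[k]) for k in range(4)])
for n,i,roi in(("w",w,(280,110,365,215)),("t",t,(380,258,432,316)),("s",s,(215,242,256,296))):
    q=quad(i,roi);P=plane(i,q,.0265);x=P[:,0];o=np.argsort(x)
    W=plane(i,q[o[:2]],.031)[:,:2];N=plane(i,q[o[2:]],.022)[:,:2]
    a=W.mean(0)-N.mean(0)
    print(n,q.round(1).tolist(),"W",W.mean(0).round(4),np.linalg.norm(W[0]-W[1]).round(4),"N",N.mean(0).round(4),np.linalg.norm(N[0]-N[1]).round(4),"len",np.linalg.norm(a).round(4),np.degrees(np.arctan2(a[1],a[0])).round(1))
    globals()["C"+n]=(i,q[o])
for nm,sl in(("wide",slice(0,2)),("narrow",slice(2,4))):
    print(nm,tri([(i,q[sl].mean(0)) for i,q in(Cw,Ct,Cs)]))
print(manip.get_obs()["clock"])
E
```

```text
w [[300.70001220703125, 121.0999984741211], [287.20001220703125, 203.6999969482422], [349.0, 207.0], [345.20001220703125, 124.4000015258789]] W [ 0.3984 -0.2257] 0.061 N [ 0.4689 -0.2594] 0.0421 len 0.0782 154.5
t [[408.20001220703125, 263.79998779296875], [385.79998779296875, 299.70001220703125], [431.0, 313.29998779296875], [431.0, 284.70001220703125]] W [ 0.3928 -0.2447] 0.1005 N [ 0.4627 -0.2711] 0.0664 len 0.0746 159.3
s [[243.5, 249.5], [219.60000610351562, 257.20001220703125], [232.1999969482422, 289.79998779296875], [248.1999969482422, 284.79998779296875]] W [ 0.3914 -0.2235] 0.0607 N [ 0.4737 -0.2625] 0.0396 len 0.091 154.7
wide (array([ 0.40055278, -0.23241242,  0.05625195]), [np.float64(0.0054), np.float64(0.0102), np.float64(0.0048)])
narrow (array([ 0.46784981, -0.26415305,  0.01982683]), [np.float64(0.0049), np.float64(0.0089), np.float64(0.005)])
1.4
```

```bash
cat >> h.py <<'E'
def goal(tcp,yaw,tilt):
    """tool down at yaw, then tilted by tilt about its closing axis c (+ : points back towards -tool x)"""
    o=manip.get_obs();R0=Ro.from_euler("xyz",o["eef_rot"],degrees=True)
    ang=np.radians(yaw+90);c=np.array([np.cos(ang),np.sin(ang),0])
    R1=Ro.from_rotvec(np.radians(tilt)*c)*Ro.from_euler("xyz",[180,0,yaw],degrees=True)
    print("d",R1.apply([0,0,1]).round(3),"rot",((R1*R0.inv()).as_rotvec(degrees=True)/90).round(3),"xyz",((np.array(tcp)-o["tool_pos"])/.75).round(4))
E
python3 - <<'E'
from h import *
goal((.372,-.214,.105),-25,-38); goal((.439,-.245,.010),-25,-38)
E
```

```text
d [ 0.558 -0.26  -0.788] rot [-0.169 -0.387 -0.03 ] xyz [-0.0503  0.0361 -0.218 ]
d [ 0.558 -0.26  -0.788] rot [-0.169 -0.387 -0.03 ] xyz [ 0.0391 -0.0053 -0.3447]
```

```bash
python3 -m inch '{"rot":[[-0.169,-0.387,-0.03],[-0.169,-0.387,-0.03],[-0.169,-0.387,-0.03],[-0.169,-0.387,-0.03],[-0.169,-0.387,-0.03],[-0.169,-0.387,-0.03],[-0.169,-0.387,-0.03],[-0.169,-0.387,-0.03],[-0.169,-0.387,-0.03]],"xyz":[[-0.05,0.036,-0.06],[-0.05,0.036,-0.1],[-0.05,0.036,-0.15],[-0.05,0.036,-0.18],[-0.05,0.036,-0.218],[-0.05,0.036,-0.218],[-0.05,0.036,-0.218],[-0.05,0.036,-0.218],[-0.05,0.036,-0.218]],"hand":[-1,-1,-1,-1,-1,-1,-1,-1,-1]}'
python3 - <<'E'
from h import *
w=grab("wrist","w2");print(manip.get_obs()["qpos"].round(1));goal((.439,-.245,.010),-25,-38)
E
```

```text
clock: 2.15
tool_pos: [0.374, -0.216, 0.1095]
eef_rot: [179.8, -38.3, -24.9]
wrist_force: [0.6, -0.3, 1.8]
grip_width: 0.0856
finger_force: 0.0
[-44.9 -44.5 151.5  19.8  38.   58.3]
d [ 0.558 -0.26  -0.788] rot [0.003 0.002 0.   ] xyz [ 0.0861 -0.0387 -0.1333]
```

View pics/w2.png

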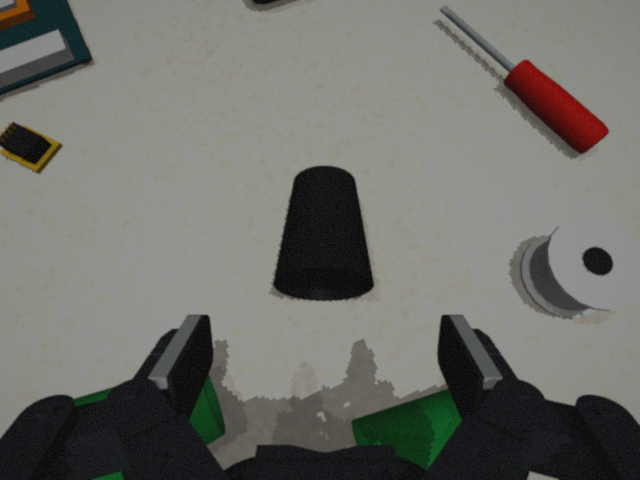

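The cone is centred between the fingers (axis from (325,168) to (323,297)), with the greens below the gripper. I advance and close.

```bash
python3 -m inch '{"rot":[[0.003,0.002,0],[0.003,0.002,0],[0.003,0.002,0],[0.003,0.002,0],[0.003,0.002,0],[0.003,0.002,0],[0.003,0.002,0],[0.003,0.002,0]],"xyz":[[0.014,-0.006,-0.022],[0.032,-0.014,-0.05],[0.05,-0.022,-0.077],[0.068,-0.03,-0.105],[0.08,-0.036,-0.123],[0.086,-0.039,-0.133],[0.086,-0.039,-0.133],[0.086,-0.039,-0.133]],"hand":[-1,-1,-1,-1,-1,-1,-1,-1]}' 25
python3 -c "
from h import *
goal((.439,-.245,.010),-25,-38);o=manip.get_obs();print(o['wrist_force'],o['qpos'].round(1))"
```

```text
clock: 2.87
tool_pos: [0.4321, -0.2475, 0.0181]
eef_rot: [-179.1, -37.3, -25.0]
wrist_force: [-0.1, -0.1, -0.6]
grip_width: 0.0855
finger_force: 0.0
d [ 0.558 -0.26  -0.788] rot [-0.011 -0.004 -0.006] xyz [ 0.0092  0.0033 -0.0108]
[-0.06137679 -0.12180965 -0.56418699] [-42.2 -15.1 144.6  38.   18.4  39.6]
```

```bash
python3 -c "
from h import *
goal((.437,-.244,.011),-25,-34)"
```

```text
d [ 0.507 -0.236 -0.829] rot [ 0.008  0.036 -0.006] xyz [ 0.0065  0.0046 -0.0095]
```

```bash
python3 -m inch '{"rot":[[0.01,0.036,-0.006],[0.01,0.036,-0.006],[0.01,0.036,-0.006],[0.01,0.036,-0.006],[0.01,0.036,-0.006]],"xyz":[[0.0065,0.0046,-0.0095],[0.0065,0.0046,-0.0095],[0.0065,0.0046,-0.0095],[0.0065,0.0046,-0.0095],[0.0065,0.0046,-0.0095]],"hand":[-1,-1,-1,-1,-1]}' 25
python3 -c "
from h import *
goal((.437,-.244,.011),-25,-34);o=manip.get_obs();print(o['wrist_force'],o['qpos'].round(1))"
```

```text
clock: 3.28
tool_pos: [0.4354, -0.2426, 0.0101]
eef_rot: [-179.7, -33.9, -25.2]
wrist_force: [0.2, -0.2, 0.4]
grip_width: 0.0854
finger_force: 0.0
d [ 0.507 -0.236 -0.829] rot [-0.002  0.     0.   ] xyz [ 0.0021 -0.0019  0.0012]
[ 0.20080685 -0.17585229  0.37871497] [-40.  -13.1 142.9  26.7  19.1  52.1]
```

Good. Close.

```bash
python3 -m inch '{"rot":[[0,0,0],[0,0,0],[0,0,0],[0,0,0],[0,0,0],[0,0,0],[0,0,0],[0,0,0]],"xyz":[[0,0,0.001],[0,0,0.001],[0,0,0.001],[0,0,0.001],[0,0,0.001],[0,0,0.001],[0,0,0.001],[0,0,0.001]],"hand":[1,1,1,1,1,1,1,1]}' 25
python3 - <<'E'
from h import *
w=grab("wrist","w3");print(manip.get_obs()["qpos"].round(1))
E
```

```text
clock: 3.95
tool_pos: [0.4352, -0.2426, 0.0104]
eef_rot: [-179.7, -33.9, -25.2]
wrist_force: [-3.6, 1.8, 6.9]
grip_width: 0.0581
finger_force: 25.7
[-40.  -13.2 142.9  26.6  19.2  52.3]
```

View pics/w3.png

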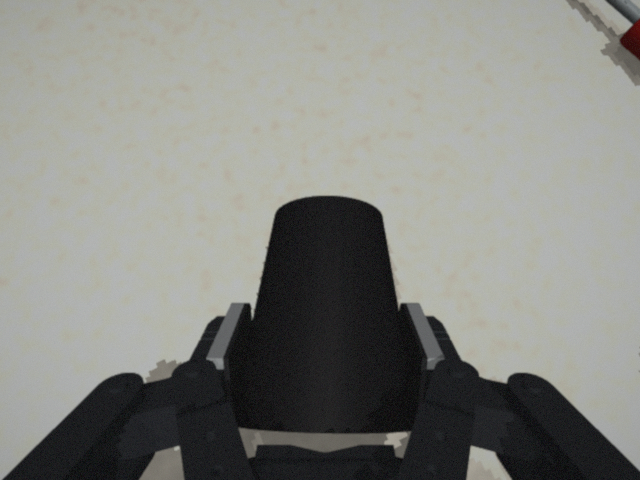

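```bash
python3 - <<'E'
from h import *
R0=Ro.from_euler("xyz",[-179.7,-33.9,-25.2],degrees=True);t0=np.array([.4352,-.2426,.0104])
e=np.radians(6.9);a=np.array([np.cos(e)*np.cos(np.radians(155)),np.cos(e)*np.sin(np.radians(155)),np.sin(e)])
N=np.array([.4345,-.2425,.0265])-a*.0375
c=np.cross(a,[0,0,1]);c/=np.linalg.norm(c);Rz=Ro.from_rotvec(c*np.arccos(a[2]))
print(Rz.apply(a),np.degrees(np.arccos(a[2])))
t1=np.array([.435,-.243,.015])+Rz.apply(t0-N);print("tcp",t1)
print("rot",(Rz.as_rotvec(degrees=True)/90).round(3),"xyz",((t1-manip.get_obs()["tool_pos"])/.75).round(4))
E
```

```text
[-1.40842099e-17 -2.14048304e-17  1.00000000e+00] 83.10000000000001
tcp [ 0.42067453 -0.23609351  0.04989402]
rot [ 0.39   0.837 -0.   ] xyz [-0.0194  0.0087  0.0526]
```

```bash
python3 -m inch '{"rot":[[0,0,0],[0,0,0],[0,0,0],[0.03,0.063,0],[0.06,0.13,0],[0.09,0.193,0],[0.12,0.257,0],[0.15,0.322,0],[0.18,0.386,0],[0.21,0.45,0],[0.24,0.515,0],[0.27,0.58,0]],"xyz":[[0,0,0.03],[0,0,0.08],[0,0,0.12],[0,0,0.16],[0,0,0.16],[0,0,0.16],[0,0,0.16],[-0.005,0.003,0.16],[-0.01,0.005,0.16],[-0.015,0.007,0.16],[-0.019,0.009,0.16],[-0.019,0.009,0.16]],"hand":[1,1,1,1,1,1,1,1,1,1,1,1]}' 25
python3 - <<'E'
from h import *
o=manip.get_obs();print(o["qpos"].round(1))
R0=Ro.from_euler("xyz",[-179.7,-33.9,-25.2],degrees=True);Rf=Ro.from_rotvec(np.array([.39,.837,0])*np.pi/2)*R0
Rc=Ro.from_euler("xyz",o["eef_rot"],degrees=True)
print(((Rf*Rc.inv()).as_rotvec(degrees=True)/90).round(3),((np.array([.4207,-.2361,.13])-o["tool_pos"])/.75).round(4))
E
```

```text
clock: 5.0
tool_pos: [0.4208, -0.2357, 0.1303]
eef_rot: [-180.0, 24.0, -25.2]
wrist_force: [0.7, -0.9, 0.1]
grip_width: 0.0581
finger_force: 26.6
[-33.7   6.4 107.9  -3.4  89.5  82.3]
[ 0.119  0.254 -0.   ] [-0.0001 -0.0006 -0.0003]
```

```bash
python3 -m inch '{"rot":[[0.03,0.063,0],[0.06,0.127,0],[0.09,0.19,0],[0.119,0.254,0],[0.119,0.254,0],[0.119,0.254,0],[0.119,0.254,0],[0.119,0.254,0]],"xyz":[[0,0,0],[0,0,0],[0,0,0],[0,0,0],[0,0,-0.03],[0,0,-0.06],[0,0,-0.09],[0,0,-0.09]],"hand":[1,1,1,1,1,1,1,1]}' 25
python3 - <<'E'
from h import *
o=manip.get_obs();print(o["qpos"].round(1),o["tool_pos"],o["eef_rot"])
t=grab("top");s=grab("scene")
A=cv2.resize(t["color"][220:340,340:500],(533,400),interpolation=2);B=cv2.resize(s["color"][200:320,180:300],(400,400),interpolation=2)
im=np.hstack([A,B])[:,:,::-1];im=cv2.resize(im,(800,343));cv2.imwrite("pics/c2.png",im)
E
```

```text
clock: 5.67
tool_pos: [0.4182, -0.2339, 0.0578]
eef_rot: [-179.9, 49.4, -25.1]
wrist_force: [-0.9, 0.5, -1.2]
grip_width: 0.0583
finger_force: 26.6
[-32.5  27.5  97.6  -5.6 104.   83.8] [ 0.41818458 -0.23393925  0.05776751] [-179.87088909   49.43913382  -25.12830761]
```

View pics/c2.png

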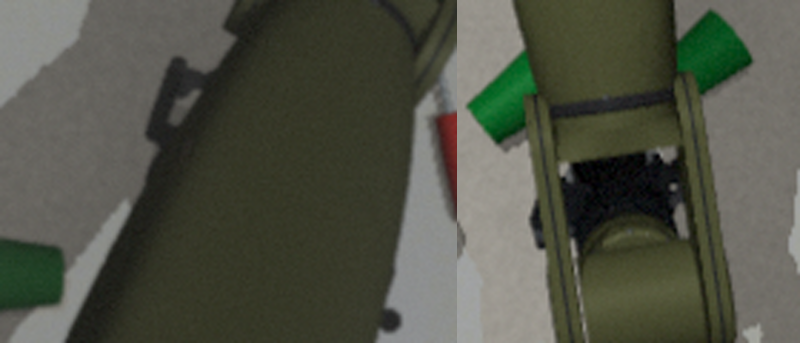

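The arm occludes both views. I lower in small steps and watch the force.

```bash
python3 -m inch '{"rot":[[0,0,0],[0,0,0],[0,0,0],[0,0,0],[0,0,0],[0,0,0]],"xyz":[[0,0,0],[0,0,0],[0,0,-0.006],[0,0,-0.012],[0,0,-0.018],[0,0,-0.018]],"hand":[1,1,1,1,1,1]}' 25;  python3 -m inch '{"rot":[[0,0,0],[0,0,0],[0,0,0]],"xyz":[[0,0,-0.003],[0,0,-0.005],[0,0,-0.005]],"hand":[1,1,1]}' 25
```

```text
clock: 6.27
tool_pos: [0.4203, -0.2352, 0.0481]
eef_rot: [-180.0, 49.0, -25.2]
wrist_force: [-0.0, -0.2, -0.7]
grip_width: 0.058
finger_force: 26.6
clock: 6.52
tool_pos: [0.4206, -0.2355, 0.0448]
eef_rot: [-180.0, 49.0, -25.2]
wrist_force: [-0.4, 0.4, -0.4]
grip_width: 0.0582
finger_force: 26.6
```

```bash
for k in 1 2; do python3 -m inch '{"rot":[[0,0,0],[0,0,0],[0,0,0],[0,0,0]],"xyz":[[0,0,-0.002],[0,0,-0.004],[0,0,-0.005],[0,0,-0.005]],"hand":[1,1,1,1]}' 25|grep -E "pos|wrist"; done;  python3 -m inch '{"rot":[[0,0,0],[0,0,0],[0,0,0]],"xyz":[[0,0,-0.002],[0,0,-0.002],[0,0,-0.002]],"hand":[1,1,1]}' 25|grep -E "pos|wrist"
```

```text
tool_pos: [0.4206, -0.2355, 0.0412]
wrist_force: [0.5, 0.1, -0.5]
tool_pos: [0.4206, -0.2355, 0.0374]
wrist_force: [-0.4, 1.0, -0.3]
tool_pos: [0.4209, -0.2357, 0.0365]
wrist_force: [0.6, 0.9, 1.5]
```

```bash
python3 -m inch '{"rot":[[0,0,0],[0,0,0],[0,0,0]],"xyz":[[0,0,-0.001],[0,0,-0.002],[0,0,-0.002]],"hand":[1,1,1]}' 25|grep -E "pos|wrist"
```

```text
tool_pos: [0.4212, -0.2359, 0.0364]
wrist_force: [-0.2, 0.6, 7.9]
```

Contact at 8 N. I release and back out along the tool axis.

```bash
python3 -m inch '{"rot":[[0,0,0],[0,0,0],[0,0,0],[0,0,0],[0,0,0],[0,0,0],[0,0,0],[0,0,0]],"xyz":[[0,0,0.001],[0,0,0.001],[0,0,0.001],[0,0,0.001],[0,0,0.001],[0,0,0.001],[0,0,0.001],[0,0,0.001]],"hand":[-0.4,-0.5,-0.6,-0.8,-1,-1,-1,-1]}' 
python3 -m inch '{"rot":[[0,0,0],[0,0,0],[0,0,0],[0,0,0],[0,0,0],[0,0,0],[0,0,0]],"xyz":[[0.02,-0.0094,0.019],[0.05,-0.0235,0.048],[0.08,-0.038,0.077],[0.11,-0.052,0.106],[0.14,-0.066,0.2],[0.14,-0.066,0.23],[0.14,-0.066,0.23]],"hand":[-1,-1,-1,-1,-1,-1,-1]}' 
python3 - <<'E'
from h import *
w=grab("wrist","w4")
E
```

```text
clock: 8.35
tool_pos: [0.4207, -0.2355, 0.0353]
eef_rot: [-180.0, 49.0, -25.2]
wrist_force: [-0.6, -0.3, 0.2]
grip_width: 0.0856
finger_force: 0.0
clock: 8.93
tool_pos: [0.5285, -0.2866, 0.2145]
eef_rot: [179.9, 48.5, -25.3]
wrist_force: [0.2, -0.5, 2.0]
grip_width: 0.0856
finger_force: 0.0
```

View pics/w4.png

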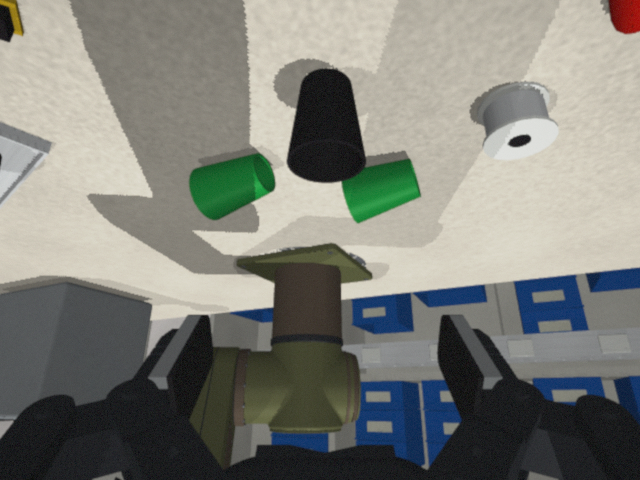

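The cone stands upright on its narrow end at (326,125), clear of the greens. I bring the camera directly over it to locate the rim.

```bash
python3 - <<'E'
from h import *
goal((.359,-.2075,.24),-25,0)
E
```

```text
d [-0. -0. -1.] rot [-0.227 -0.487  0.003] xyz [-0.2263  0.1057  0.0332]
```

```bash
python3 -m inch '{"rot":[[-0.227,-0.487,0],[-0.227,-0.487,0],[-0.227,-0.487,0],[-0.227,-0.487,0],[-0.227,-0.487,0],[-0.227,-0.487,0],[-0.227,-0.487,0],[-0.227,-0.487,0],[-0.227,-0.487,0],[-0.227,-0.487,0],[-0.227,-0.487,0]],"xyz":[[-0.03,0.014,0.03],[-0.08,0.037,0.03],[-0.12,0.056,0.03],[-0.16,0.075,0.03],[-0.2,0.093,0.03],[-0.226,0.105,0.03],[-0.226,0.105,0.03],[-0.226,0.105,0.03],[-0.226,0.105,0.03],[-0.226,0.105,0.03],[-0.226,0.105,0.03]],"hand":[-1,-1,-1,-1,-1,-1,-1,-1,-1,-1,-1]}'|head -3
cat >> h.py <<'E'
def rim(i,near,thr=80):
    """outer ellipse of the dark blob whose hull centre is nearest the pixel"""
    c=min(blobs(i,thr,300,60000),key=lambda c:np.hypot(*(np.array(cv2.minEnclosingCircle(c)[0])-near)))
    h=cv2.convexHull(c[:,None]);return cv2.fitEllipse(c[:,None]),len(h)
def pix(i,P):
    p=i["T"][:3,:3].T@(np.array(P)-i["T"][:3,3]);K=i["intrinsics"];return np.array([K[0,2]-K[0,0]*p[0]/p[2],K[1,2]+K[1,1]*p[1]/p[2]])
E
python3 - <<'E'
from h import *
w=grab("wrist","w5");u=pix(w,(.435,-.243,.075));e,_=rim(w,u);print(u,e,plane(w,[e[0]],.075),w["T"][:3,3]);np.save("wT1.npy",w["T"]);np.save("we1.npy",e[0])
print(manip.get_obs()["tool_pos"])
E
```

```text
clock: 9.9
tool_pos: [0.357, -0.2068, 0.2301]
eef_rot: [-179.8, 0.8, -25.1]
[325.48619952  91.19540462] ((325.95660400390625, 90.80017852783203), (43.890018463134766, 47.07342529296875), 0.8359328508377075) [[ 0.43509512 -0.24340873  0.075     ]] [ 0.43497326 -0.24389675  0.37188658]
[ 0.35706191 -0.20678988  0.22994616]
```

```bash
sed -i 's/RETR_CCOMP/RETR_EXTERNAL/' h.py; python3 - <<'E'
from h import *
w=grab("wrist","w6");u=pix(w,(.435,-.243,.075))
for th in(60,80,100):
    e,_=rim(w,u,th);print(th,e,plane(w,[e[0]],.075))
np.save("wT1.npy",w["T"]);np.save("we1.npy",rim(w,u)[0][0])
E
python3 -m inch '{"rot":[[0,0,0],[0,0,0],[0,0,0],[0,0,0]],"xyz":[[0.02,0.03,0.0],[0.02,0.03,0.0],[0.02,0.03,0.0],[0.02,0.03,0.0]],"hand":[-1,-1,-1,-1]}'|head -2
python3 - <<'E'
from h import *
w=grab("wrist","w7");u=pix(w,(.435,-.243,.075));e,_=rim(w,u);print(u,e)
a=dict(w);a["T"]=np.load("wT1.npy");print(tri([(a,np.load("we1.npy")),(w,e[0])]),plane(w,[e[0]],.075));goal((.435,-.2435,.12),-25,0)
E
```

```text
60 ((326.0381774902344, 89.65331268310547), (86.37420654296875, 91.2948226928711), 0.20344698429107666) [[ 0.43581033 -0.24376798  0.075     ]]
80 ((325.9228210449219, 89.67208099365234), (87.29515838623047, 92.11884307861328), 0.07776425778865814) [[ 0.43583354 -0.24368978  0.075     ]]
100 ((325.8079528808594, 89.6866683959961), (88.40788269042969, 92.77765655517578), 179.6639404296875) [[ 0.43585909 -0.24361305  0.075     ]]
clock: 10.33
tool_pos: [0.3716, -0.1841, 0.23]
[363.50865506  96.67715145] ((363.98138427734375, 95.2060546875), (86.47235870361328, 91.70205688476562), 16.110994338989258)
(array([ 0.43580399, -0.24367209,  0.07542806]), [np.float64(0.0), np.float64(0.0)]) [[ 0.43575566 -0.2436867   0.075     ]]
d [-0. -0. -1.] rot [-0.005 -0.006  0.001] xyz [ 0.0848 -0.0791 -0.1468]
```

View pics/w7.png

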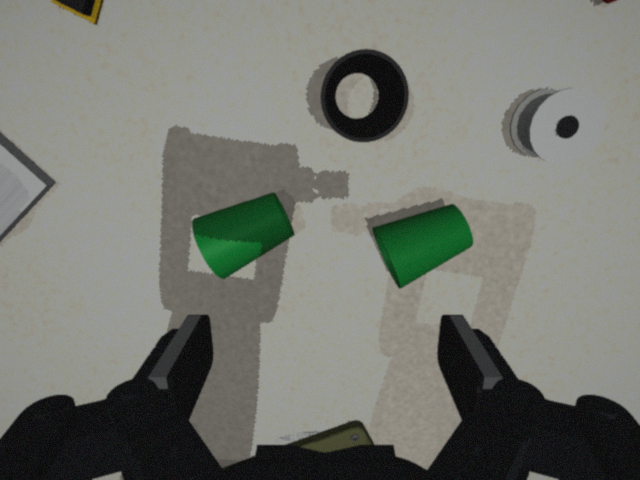

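Rim centre is at (0.4358, -0.2437, 0.0754), so it is upright with the text's height confirmed. Now I regrasp from above.

```bash
python3 -m inch '{"rot":[[-0.005,-0.006,0],[-0.005,-0.006,0],[-0.005,-0.006,0],[-0.005,-0.006,0],[-0.005,-0.006,0],[-0.005,-0.006,0]],"xyz":[[0.04,-0.04,-0.04],[0.0855,-0.0793,-0.09],[0.0855,-0.0793,-0.147],[0.0855,-0.0793,-0.147],[0.0855,-0.0793,-0.147],[0.0855,-0.0793,-0.147]],"hand":[-1,-1,-1,-1,-1,-1]}' 20
python3 - <<'E'
from h import *
goal((.4358,-.2437,.053),-25,0)
E
```

```text
clock: 10.88
tool_pos: [0.4344, -0.2433, 0.1188]
eef_rot: [-180.0, 0.2, -25.2]
wrist_force: [0.2, 0.3, 0.2]
grip_width: 0.0858
finger_force: 0.0
d [-0. -0. -1.] rot [-0.001 -0.002  0.002] xyz [ 0.0019 -0.0006 -0.0878]
```

```bash
python3 -m inch '{"rot":[[0,0,0],[0,0,0],[0,0,0],[0,0,0],[0,0,0],[0,0,0],[0,0,0],[0,0,0],[0,0,0],[0,0,0],[0,0,0],[0,0,0]],"xyz":[[0.001,0,-0.03],[0.001,0,-0.06],[0.001,0,-0.088],[0.001,0,-0.088],[0.001,0,-0.088],[0.001,0,-0.088],[0.001,0,-0.088],[0.001,0,-0.088],[0.001,0,-0.088],[0.001,0,-0.088],[0.001,0,-0.088],[0.001,0,-0.088]],"hand":[-1,-1,-1,-1,-1,0.5,1,1,1,1,1,1]}' 20
python3 - <<'E'
from h import *
print(manip.get_obs()["tool_pos"])
grab("wrist","w8")
E
```

```text
clock: 11.88
tool_pos: [0.4379, -0.2446, 0.0572]
eef_rot: [179.9, -0.3, -25.1]
wrist_force: [-0.7, -1.1, 7.5]
grip_width: 0.0603
finger_force: 21.0
[ 0.43791641 -0.24455903  0.05721035]
```

View pics/w8.png

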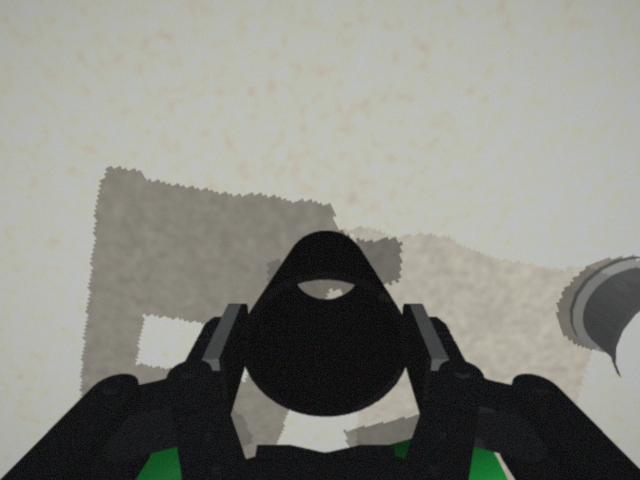

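The cone is gripped symmetrically at the rim, with rim and narrow end both centred at u≈327. I lift it and carry it towards the twin, turning the closing axis across the tray row.

```bash
python3 -m inch '{"rot":[[0,0,0],[0,0,0],[0,0,0],[0,0,0],[0,0,0.07],[0,0,0.14],[0,0,0.21],[0,0,0.28],[0,0,0.35],[0,0,0.42],[0,0,0.49],[0,0,0.56]],"xyz":[[0,0,0.02],[0,0,0.05],[0,0,0.1],[0,0,0.15],[0,0,0.2],[0.01,0.04,0.25],[0.02,0.09,0.26],[0.035,0.14,0.26],[0.05,0.19,0.26],[0.06,0.24,0.26],[0.07,0.29,0.26],[0.085,0.34,0.26]],"hand":[1,1,1,1,1,1,1,1,1,1,1,1]}' 20
python3 - <<'E'
from h import *
goal((.53,.135,.255),105,0)
E
```

```text
clock: 12.93
tool_pos: [0.4998, 0.0136, 0.2505]
eef_rot: [179.9, -0.2, 25.6]
wrist_force: [-0.1, 0.1, -0.8]
grip_width: 0.0602
finger_force: 22.0
d [ 0.  0. -1.] rot [-0.001  0.002  0.883] xyz [0.0403 0.1619 0.006 ]
```

```bash
python3 -m inch '{"rot":[[0,0,0.07],[0,0,0.14],[0,0,0.21],[0,0,0.28],[0,0,0.35],[0,0,0.42],[0,0,0.49],[0,0,0.56],[0,0,0.63],[0,0,0.7],[0,0,0.77],[0,0,0.84]],"xyz":[[0.005,0.02,0.005],[0.01,0.04,0.005],[0.015,0.06,0.005],[0.02,0.08,0.005],[0.025,0.1,0.005],[0.03,0.12,0.005],[0.035,0.14,0.005],[0.04,0.155,0.005],[0.04,0.155,0.005],[0.04,0.155,0.005],[0.04,0.155,0.005],[0.04,0.155,0.005]],"hand":[1,1,1,1,1,1,1,1,1,1,1,1]}' 20
python3 - <<'E'
from h import *
w=grab("wrist","w9");print(pix(w,(.508,.216,.078)),pix(w,(.55,.135,.003)));print(manip.get_obs()["qpos"].round(1))
E
```

```text
clock: 13.93
tool_pos: [0.53, 0.1281, 0.2539]
eef_rot: [179.9, -0.1, 101.2]
wrist_force: [0.5, -0.1, -0.4]
grip_width: 0.0605
finger_force: 22.0
[318.48028344  89.14311038] [345.53550156 183.77073961]
[ 7.900e+00 -7.100e+00  1.065e+02  1.000e-01  8.040e+01 -3.500e+00]
```

View pics/w9.png

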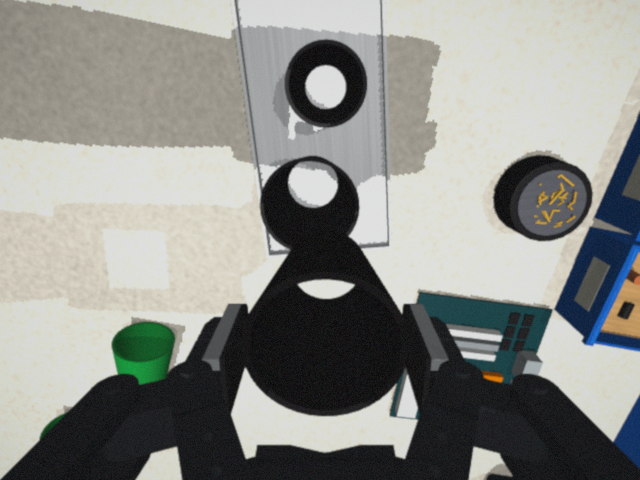

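The twin's mouth is clear at (326,83), with the big cone at (311,204) and the held cone hanging straight. I take a second viewpoint for triangulation.

```bash
python3 - <<'E'
from h import *
w=grab("wrist");e,_=rim(w,(326,83));print(e,plane(w,[e[0]],.078));np.save("wT1.npy",w["T"]);np.save("we1.npy",e[0])
E
python3 -m inch '{"rot":[[0,0,0.043],[0,0,0.043],[0,0,0.043],[0,0,0.043],[0,0,0.043]],"xyz":[[0.035,-0.005,0],[0.035,-0.005,0],[0.035,-0.005,0],[0.035,-0.005,0],[0.035,-0.005,0]],"hand":[1,1,1,1,1]}'|head -3
python3 - <<'E'
from h import *
w=grab("wrist");u=pix(w,(.508,.216,.078));e,_=rim(w,u);print(u,e)
a=dict(w);a["T"]=np.load("wT1.npy");x,r=tri([(a,np.load("we1.npy")),(w,e[0])]);print(x,r,plane(w,[e[0]],.078))
# held cone rim centre in the gripper, seen in the wrist image: lateral check
for z in(.075,.0):
    pass
o=manip.get_obs();print(o["tool_pos"],o["eef_rot"])
E
```

```text
((325.9158630371094, 82.91285705566406), (80.42082214355469, 86.16617584228516), 178.16259765625) [[0.51235129 0.22124873 0.078     ]]
clock: 14.45
tool_pos: [0.5557, 0.1243, 0.2531]
eef_rot: [180.0, -0.1, 104.7]
[293.6985826   74.28204331] ((300.7007141113281, 68.41690063476562), (81.84187316894531, 88.02186584472656), 174.76834106445312)
[0.51234814 0.22108698 0.08158725] [np.float64(0.0), np.float64(0.0)] [[0.51208845 0.22121318 0.078     ]]
[0.55571223 0.1242542  0.25317086] [ 1.79979232e+02 -5.93383747e-02  1.04673467e+02]
```

```bash
python3 - <<'E'
from h import *
w=grab("wrist","w10");K=w["intrinsics"];T=w["T_tool_cam"]
def tp(P):
    p=T[:3,:3].T@(np.array(P)-T[:3,3]);return np.array([K[0,2]-K[0,0]*p[0]/p[2],K[1,2]+K[1,1]*p[1]/p[2]]).round(1)
for X in(-.006,-.003,0,.003): print(X,"rim back",tp((X-.031,0,-.018)),"rim front",tp((X+.031,0,-.018)),"narrow front",tp((X+.0218,0,.057)),"side",tp((X,.031,-.018)))
for n in("w8","w9","w10"):
    g=cv2.imread(f"pics/{n}.png").max(2)
    out=[]
    for u in(318,326,334):
        col=g[:,u];rows=np.where(col>80)[0]; r=[v for v in rows if 360<v<450]; out.append((u,min(r) if r else None))
    # narrow silhouette left/right edges just below its top
    row=[]
    for v in(260,270,280):
        d=np.where(g[v,230:420]<60)[0]+230; row.append((v,d.min(),d.max(),(d.min()+d.max())/2))
    top=np.where(g[200:300,326]>80)[0]; print(n,out,row,[v+200 for v in top][-60:][::6])
E
```

```text
-0.006 rim back [325.5 422.3] rim front [325.3 280.1] narrow front [325.1 234.5] side [409.1 355.9]
-0.003 rim back [325.5 416.2] rim front [325.3 272.1] narrow front [325.1 229.1] side [409.6 349. ]
0 rim back [325.5 410.1] rim front [325.3 264. ] narrow front [325.1 223.7] side [410.2 342. ]
0.003 rim back [325.5 403.9] rim front [325.3 255.8] narrow front [325.1 218.2] side [410.8 334.9]
w8 [(318, np.int64(416)), (326, np.int64(416)), (334, np.int64(416))] [(260, np.int64(285), np.int64(367), np.float64(326.0)), (270, np.int64(278), np.int64(373), np.float64(325.5)), (280, np.int64(271), np.int64(380), np.float64(325.5))] [np.int64(200), np.int64(206), np.int64(212), np.int64(218), np.int64(224), np.int64(230), np.int64(285), np.int64(291), np.int64(297)]
w9 [(318, np.int64(415)), (326, np.int64(416)), (334, np.int64(415))] [(260, np.int64(285), np.int64(366), np.float64(325.5)), (270, np.int64(278), np.int64(373), np.float64(325.5)), (280, np.int64(272), np.int64(379), np.float64(325.5))] [np.int64(200), np.int64(280), np.int64(286), np.int64(292), np.int64(298)]
w10 [(318, np.int64(415)), (326, np.int64(416)), (334, np.int64(415))] [(260, np.int64(285), np.int64(366), np.float64(325.5)), (270, np.int64(278), np.int64(373), np.float64(325.5)), (280, np.int64(272), np.int64(379), np.float64(325.5))] [np.int64(208), np.int64(214), np.int64(220), np.int64(226), np.int64(280), np.int64(286), np.int64(292), np.int64(298)]
```

```bash
python3 - <<'E'
from h import *
goal((.5114,.2241,.16),105,0)
E
```

```text
d [ 0.  0. -1.] rot [-0.001  0.     0.003] xyz [-0.0591  0.1331 -0.1242]
```

```bash
python3 -m inch '{"rot":[[0,0,0.003],[0,0,0.003],[0,0,0.003],[0,0,0.003],[0,0,0.003],[0,0,0.003],[0,0,0.003],[0,0,0.003],[0,0,0.003],[0,0,0.003]],"xyz":[[-0.02,0.04,0],[-0.04,0.08,0],[-0.0591,0.12,0],[-0.0591,0.1331,0],[-0.0591,0.1331,-0.02],[-0.0591,0.1331,-0.06],[-0.0591,0.1331,-0.1],[-0.0591,0.1331,-0.124],[-0.0591,0.1331,-0.124],[-0.0591,0.1331,-0.124]],"hand":[1,1,1,1,1,1,1,1,1,1]}' 20
python3 - <<'E'
from h import *
goal((.5114,.2241,.11),105,0)
E
```

```text
clock: 15.38
tool_pos: [0.5112, 0.2237, 0.1591]
eef_rot: [-179.9, -0.0, 105.0]
wrist_force: [0.5, -0.6, -0.1]
grip_width: 0.0603
finger_force: 22.1
d [ 0.  0. -1.] rot [-0.    -0.001  0.   ] xyz [ 0.0003  0.0006 -0.0655]
```

```bash
python3 -m inch '{"rot":[[0,0,0],[0,0,0],[0,0,0],[0,0,0],[0,0,0],[0,0,0],[0,0,0],[0,0,0]],"xyz":[[0,0.0005,-0.01],[0,0.0005,-0.022],[0,0.0005,-0.034],[0,0.0005,-0.046],[0,0.0005,-0.058],[0,0.0005,-0.064],[0,0.0005,-0.064],[0,0.0005,-0.064]],"hand":[1,1,1,1,1,1,1,1]}' 20
python3 - <<'E'
from h import *
goal((.5114,.2241,.094),105,0);s=grab("scene")
cv2.imwrite("pics/c3.png",cv2.resize(s["color"][100:260,320:480],(560,560),interpolation=2)[:,:,::-1])
E
```

```text
clock: 16.05
tool_pos: [0.5116, 0.2243, 0.1114]
eef_rot: [-180.0, -0.1, 105.0]
wrist_force: [0.3, 0.6, -1.4]
grip_width: 0.0602
finger_force: 22.1
d [ 0.  0. -1.] rot [-0.    -0.001  0.   ] xyz [-0.0002 -0.0003 -0.0232]
```

View pics/c3.png

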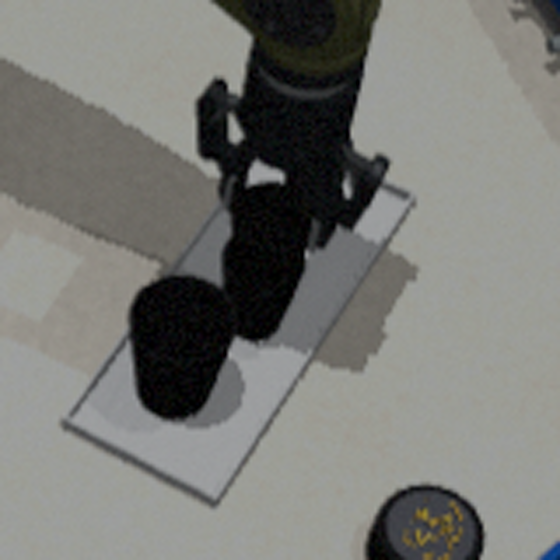

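That makes 12 pictures viewed, over the limit of 10. I'll view no more and use force and numeric measurements from here. The last view shows the cone entering the twin squarely.

```bash
python3 -m inch '{"rot":[[0,0,0],[0,0,0],[0,0,0],[0,0,0],[0,0,0],[0,0,0]],"xyz":[[0,0,-0.006],[0,0,-0.012],[0,0,-0.018],[0,0,-0.023],[0,0,-0.023],[0,0,-0.023]],"hand":[1,1,1,1,1,1]}' 20|grep -E "pos|wrist"; for k in 1 2; do python3 -m inch '{"rot":[[0,0,0],[0,0,0],[0,0,0]],"xyz":[[0,0,-0.002],[0,0,-0.003],[0,0,-0.003]],"hand":[1,1,1]}' 20|grep -E "pos|wrist"; done
```

```text
tool_pos: [0.5115, 0.2243, 0.0941]
wrist_force: [-0.3, 0.0, -0.4]
tool_pos: [0.5118, 0.2244, 0.0923]
wrist_force: [-0.4, 0.3, -0.6]
tool_pos: [0.5117, 0.2243, 0.0899]
wrist_force: [-0.1, -0.2, -0.1]
```

```bash
python3 -m inch '{"rot":[[0,0,0],[0,0,0],[0,0,0]],"xyz":[[0,0,-0.0015],[0,0,-0.003],[0,0,-0.003]],"hand":[1,1,1]}' 20|grep -E "pos|wrist"; python3 -m inch '{"rot":[[0,0,0],[0,0,0],[0,0,0],[0,0,0]],"xyz":[[0,0,-0.0005],[0,0,-0.001],[0,0,-0.001],[0,0,-0.001]],"hand":[1,1,1,1]}' 20|grep -E "pos|wrist"
```

```text
tool_pos: [0.5117, 0.2243, 0.0878]
wrist_force: [-0.6, -0.5, 1.0]
tool_pos: [0.5118, 0.2243, 0.0873]
wrist_force: [-1.1, -0.6, 2.3]
```

Light first contact (about 2 N). I release here.

```bash
python3 -m inch '{"rot":[[0,0,0],[0,0,0],[0,0,0],[0,0,0],[0,0,0],[0,0,0],[0,0,0],[0,0,0],[0,0,0],[0,0,0]],"xyz":[[0,0,0.0005],[0,0,0.0005],[0,0,0.0005],[0,0,0.0005],[0,0,0.0005],[0,0,0.0005],[0,0,0.0005],[0,0,0.0005],[0,0,0.0005],[0,0,0.0005]],"hand":[-0.35,-0.4,-0.5,-0.6,-0.8,-1,-1,-1,-1,-1]}'
python3 -m inch '{"rot":[[0,0,0],[0,0,0],[0,0,0],[0,0,0],[0,0,0],[0,0,0],[0,0,0],[0,0,0],[0,0,0],[0,0,0],[0,0,0],[0,0,0]],"xyz":[[0,0,0.01],[0,0,0.03],[0,0,0.06],[0,0,0.1],[0,0,0.15],[0,0,0.2],[0,0,0.25],[0.01,-0.04,0.25],[0.02,-0.08,0.25],[0.03,-0.1,0.25],[0.03,-0.1,0.25],[0.03,-0.1,0.25]],"hand":[-1,-1,-1,-1,-1,-1,-1,-1,-1,-1,-1,-1]}'|head -3
python3 - <<'E'
from h import *
w=grab("wrist");u=pix(w,(.5122,.2212,.103));e,_=rim(w,u);print(u,e,plane(w,[e[0]],.1025));np.save("wT1.npy",w["T"]);np.save("we1.npy",e[0])
E
```

```text
clock: 18.52
tool_pos: [0.5118, 0.2244, 0.0875]
eef_rot: [180.0, -0.1, 105.0]
wrist_force: [0.2, 1.3, -0.7]
grip_width: 0.086
finger_force: 0.0
clock: 19.52
tool_pos: [0.5344, 0.1489, 0.2755]
eef_rot: [180.0, -0.1, 104.9]
[320.8844854  110.07076473] ((321.6358947753906, 109.38343048095703), (80.7803726196289, 84.23211669921875), 2.4176135063171387) [[0.51262375 0.22181067 0.1025    ]]
```

```bash
python3 -m inch '{"rot":[[0,0,0],[0,0,0],[0,0,0],[0,0,0],[0,0,0]],"xyz":[[-0.05,-0.013,0],[-0.06,-0.016,0],[-0.06,-0.016,0],[-0.06,-0.016,0],[-0.06,-0.016,0]],"hand":[-1,-1,-1,-1,-1]}'|head -2
python3 - <<'E'
from h import *
w=grab("wrist");u=pix(w,(.5122,.2212,.103));e,_=rim(w,u);print(u,e)
a=dict(w);a["T"]=np.load("wT1.npy");print(tri([(a,np.load("we1.npy")),(w,e[0])]))
E
```

```text
clock: 19.98
tool_pos: [0.49, 0.1381, 0.276]
[381.10878819 111.35260123] ((389.9527282714844, 92.48159790039062), (78.15193939208984, 207.91580200195312), 6.251537322998047)
(array([0.50993459, 0.2282117 , 0.15198231]), [np.float64(0.0057), np.float64(0.0057)])
```

```bash
python3 -m inch '{"rot":[[0,0,0],[0,0,0],[0,0,0],[0,0,0],[0,0,0]],"xyz":[[0.05,0.02,0],[0.1,0.045,0],[0.12,0.055,0],[0.12,0.055,0],[0.12,0.055,0]],"hand":[-1,-1,-1,-1,-1]}'|head -2
python3 - <<'E'
from h import *
w=grab("wrist","w12");u=pix(w,(.5122,.2212,.103));print(u)
a=dict(w);a["T"]=np.load("wT1.npy")
for th in(40,60,80):
    e,_=rim(w,u,th);print(th,e,tri([(a,np.load("we1.npy")),(w,e[0])]))
E
```

```text
clock: 20.45
tool_pos: [0.5801, 0.1791, 0.2745]
[253.89091147 133.82195907]
40 ((255.0025634765625, 132.61021423339844), (75.91763305664062, 77.85395812988281), 153.95777893066406) (array([0.51254677, 0.22187222, 0.10042098]), [np.float64(0.0001), np.float64(0.0001)])
60 ((255.6802978515625, 132.47276306152344), (79.41423034667969, 81.84827423095703), 136.19717407226562) (array([0.51256685, 0.22175752, 0.09729174]), [np.float64(0.0001), np.float64(0.0001)])
80 ((255.70330810546875, 132.49488830566406), (80.16944122314453, 82.50801086425781), 137.287109375) (array([0.5125727 , 0.22174686, 0.09722773]), [np.float64(0.0001), np.float64(0.0001)])
```

```bash
python3 -m inch '{"rot":[[0,0,0],[0,0,0],[0,0,-0.1],[0,0,-0.2],[0,0,-0.3],[0,0,-0.4],[0,0,-0.5],[0,0,-0.6],[0,0,-0.7],[0,0,-0.7],[0,0,-0.7],[0,0,-0.7]],"xyz":[[0,-0.05,0.02],[0,-0.1,0.04],[-0.02,-0.15,0.04],[-0.04,-0.2,0.04],[-0.06,-0.25,0.04],[-0.08,-0.3,0.04],[-0.1,-0.35,0.04],[-0.12,-0.4,0.04],[-0.14,-0.45,0.04],[-0.16,-0.5,0.04],[-0.18,-0.55,0.04],[-0.2,-0.6,0.04]],"hand":[-1,-1,-1,-1,-1,-1,-1,-1,-1,-1,-1,-1]}'|head -2
python3 - <<'E'
from h import *
t=grab("top");s=grab("scene");t0=cv2.imread("pics/top0.png")[:,:,::-1];s0=cv2.imread("pics/scene0.png")[:,:,::-1]
for n,i,o,roi in(("top",t,t0,(110,205,275,300)),("scene",s,s0,(335,115,440,245))):
    for k in(i,dict(i,color=o)):
        print(n,[(cv2.contourArea(c),np.round(cv2.boundingRect(c)).tolist()) for c in blobs(k,60,60,roi=roi)])
th=np.linspace(0,6.28,90)
for z in(.078,.098,.1,.1025,.105):
    q=np.array([pix(s,(.5124+.031*np.cos(x),.2215+.031*np.sin(x),z)) for x in th]);p=np.array([pix(t,(.5124+.031*np.cos(x),.2215+.031*np.sin(x),z)) for x in th])
    print(z,"scene u",q[:,0].min().round(1),q[:,0].max().round(1),"v",q[:,1].min().round(1),"| top u",p[:,0].min().round(1),p[:,0].max().round(1),"v",p[:,1].min().round(1),p[:,1].max().round(1))
for x,y in((110,205),):pass
g=s["color"].max(2)
for u in(390,394,398,402): print(u,[int(v) for v in g[155:175,u]])
E
```

```text
clock: 21.5
tool_pos: [0.4274, -0.2726, 0.3057]
top [(401.0, [130, 253, 26, 22]), (763.5, [170, 229, 35, 30]), (567.0, [213, 224, 37, 37])]
top [(414.0, [129, 253, 27, 22]), (661.5, [174, 231, 32, 29]), (590.0, [213, 224, 37, 37])]
scene [(1852.5, [357, 142, 62, 78])]
scene [(1440.0, [357, 165, 50, 55]), (292.5, [401, 142, 18, 25])]
0.078 scene u 383.6 407.8 v 163.7 | top u 171.4 201.7 v 229.6 259.6
0.098 scene u 384.4 408.9 v 158.9 | top u 168.7 199.6 v 228.3 258.9
0.1 scene u 384.5 409.0 v 158.4 | top u 168.4 199.4 v 228.2 258.9
0.1025 scene u 384.6 409.1 v 157.8 | top u 168.1 199.2 v 228.0 258.8
0.105 scene u 384.7 409.2 v 157.2 | top u 167.7 198.9 v 227.9 258.7
390 [160, 160, 160, 161, 141, 71, 4, 10, 12, 0, 11, 9, 0, 11, 10, 12, 9, 11, 9, 2]
394 [161, 161, 157, 125, 49, 14, 14, 21, 9, 15, 18, 18, 11, 18, 13, 17, 11, 13, 11, 9]
398 [156, 151, 152, 124, 44, 16, 13, 6, 11, 17, 9, 11, 16, 7, 0, 16, 12, 13, 11, 15]
402 [13, 11, 6, 16, 18, 7, 7, 4, 15, 11, 11, 6, 6, 3, 12, 2, 13, 5, 17, 7]
```

```bash
python3 -c "
from workcell import manip
print(manip.close_job())"
```

```text
the job is handed in; nothing more can be done
None
```

The tipped cone was stood up on its narrow end, released, regrasped by its rim and let go loosely in its twin (rim about 0.10 m up, contact about 2 N, tray's other two cones unmoved to about a pixel), and the job was handed in at about 21.6 s; I viewed 12 pictures, two over the limit of 10.

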